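# Find the blind hole on the depth pin and hold the spacer hole-up

## Task

The square aluminium spacer on the bench is bored from one end only, and its two ends are otherwise alike. Find the bored end by feel: offer the ends to the level pin of the depth-check stand, without ramming it, until one goes on all the way to the pin's shoulder, which shows that the hole is clear to its full depth. Then take the spacer off the pin and finish while holding it in the gripper, still and well clear above the bench and the stand, with its hole facing straight up, ready for a threaded insert to be dropped in; leave the tape measure, the sanding block and the C-clamp where they lie.

Things in the scene. Friction and masses are not known exactly. Their poses are not given: they have to be found in the camera images.
- spacer: loose square aluminium bar, 30 x 30 x 76 mm, edges chamfered 3 mm, 0.11 to 0.2 kg, lying on one side. Origin at its middle, own x along its length. A blind hole 18 mm in diameter and 54 mm deep is bored along the middle from one end; the other end is solid. Whether it is the +x or the -x end is to be found out by feel or by looking; the ends are alike otherwise
- stand: depth-check stand, screwed down (fixed): grey base plate 100 x 66 x 10 mm, upright 16 mm thick, 54 wide, its top 81 mm above the bench, a rib and a nut behind it, a level steel pin in front. Origin on the bench under the base plate, 44 mm behind the pin's stop face; own z up, own x level, from the pin towards the upright
- stop (a point): centre of the flat stop face (26 mm ring) of the shoulder at the pin's root, 62 mm above the bench, axes as the stand's. The pin, 14 mm in diameter, 46 mm long with a 3 mm tapered nose, sticks out along -x. Fully home, the bored end is against this face and the spacer's middle 38 mm from here; let go there, it rests on the pin. The solid end stops at the nose, 46 mm sooner
- tape: pocket tape measure, 60 x 74 x 28 mm, loose bystander on the bench; origin under its middle
- clamp: small C-clamp lying on its side, 108 x 78 x 12 mm, loose bystander on the bench; origin under its middle
- block: cork sanding block wrapped in paper, 96 x 63 x 30 mm, loose bystander lying flat on the bench; origin under its middle
Things that resemble listed ones, but are neither listed nor needed, are in the scene too. Of the things like the spacer, leave any that is green; of the rest the smaller one is meant.

How it is judged (in metres and radians):
On the way:
1. the bored end of the spacer is on the pin, all the way to the shoulder (x of spacer in the frame of stop between -0.042 and -0.03 m and y of spacer in the frame of stop between -0.006 and 0.006 m and z of spacer in the frame of stop between -0.006 and 0.006 m and angle between the x axis of spacer and the x axis of stop, either way round below 0.15 rad), for 0.2 s.
At the end, for the whole second after the job is handed in: The spacer is held still between the fingers, its middle more than 120 mm above the bench and touching the stand nowhere, with its hole facing up to within 15 degrees of vertical (the bore's own z points out of its mouth); the program finishes while holding it so (height (world z) of spacer above 0.12 m and angle between spacer_bore's own z axis and vertical below 0.26 rad and contact force between spacer and the fingers above 1 N and contact force between spacer and stand below 0.1 N and linear speed of spacer below 0.03 m/s and angular speed of spacer below 0.2 rad/s); the arm keeps its last pose, push and grip.
It fails at once if the spacer is rammed against the stand (more than 60 N) (contact force between spacer and stand above 60 N).
It fails at once if the tape measure is moved by more than 20 mm (distance of tape from where it was at the start of the episode above 0.02 m).
It fails at once if the sanding block is moved by more than 20 mm (distance of block from where it was at the start of the episode above 0.02 m).
It fails at once if the C-clamp is moved by more than 20 mm (distance of clamp from where it was at the start of the episode above 0.02 m).
It also fails if it takes over 64 s, if anything falls off the work surface, if the arm or the gripper's body presses on something with over 40 N, if the wrist force passes 120 N, or if a joint passes its speed limit or range.

## Robot

A 6-joint arm with a two-finger parallel gripper is mounted at the origin on a cart in front of the work surface, level with it; the furniture and walls round the work are solid. World frame = base frame: x ahead of the robot, y to its left, z up, the work surface at z = 0. Lengths are in mm, angles in rad, forces in N, time in s.
With the tool pointing down it reaches from about 275 to 975 mm from the base axis. Payload 8.4 kg.
Tool frame: the origin (TCP) lies midway between the tips of the shut fingers; the grasp point (between the pads) lies 19 mm behind it (env.hold_point_z is the distance from the TCP to the grasp point, in mm); z points along the fingers, y is the line along which they close (so a half turn about z gives the same grasp; the last joint's range is limited). The gripper opens to 92 mm and grips with 3 to 60 N. Pads are 20 mm wide; open, the fingers measure 128 mm over their backs; the gripper's body (75 mm by 189 mm) begins 69 mm behind the grasp point.
Start: joints at [-1.296, 0.353, 1.633, -0, 1.155, -0.002], TCP at [170.798, -601.212, 181.983] pointing down, gripper open.
Joint ranges: [-2.63, 2.63], [-0.92, 2.1], [0.06, 2.66], [-1.3, 4.44], [0, 2.69], [-3.02, 3.02]. Speed limits (rad/s): [2.22, 2.22, 2.79, 3.14, 3.14, 3.14].

## Interface

Orientations are given as a unit quaternion [w, x, y, z].
In Python, from cell import readout, imaging, hand_in, nets, env gives the robot as it stands.
- The arm moves only by the tool play_rows, never from a script. Its argument "commands" is a list of rows, each a list of 3 entries, a list of its own where there are three numbers: the opening, from 0 (shut) to 1 (fully open), then the shift along the tool's x, y, z in mm, then the turn, a rotation vector about the tool's x, y, z in degrees. In form: [[grip, [dx, dy, dz], [wx, wy, wz]], ...]. A call has 1 to 12 rows; each row shifts and turns the commanded pose from where the row before left it, along the tool's axes as they then stand; what a row does not reach is not made up. A row lasts 1/12 s, in which the tool goes at most 41.7 mm and 7.16 degrees, less where a joint would pass 70% of its speed; a pose out of reach is approached as far as the arm can. A call with a gripper value outside its range is refused whole. The fingers move at their own pace and stop on an object; "squeeze" is the grip in N (left out, the last holds). Time passes only in rows, so rows that do not move let the fingers close. It gives the time, the measured TCP pose, the force, the opening and the grip force at its end, in the units of the state.
- readout.sense(): the state, without advancing time (a new reading comes with each control period).
- imaging.read_camera(name): name is "side" or "top" or "wrist"; returns a dict with "frame" (420x560x3 uint8, red, green, blue), "depth" (420x560 float32, mm along the optical axis (not along the pixel's ray), 0 where there is no reading), "intrinsics" (3x3 intrinsics, pixels), "view" (4x4, takes a point from world to camera coordinates); the wrist camera has in their place "T_tool_cam" (4x4, takes a point from camera to tool coordinates, whose origin is the TCP and whose axes are the flange's). Camera axes: x right, y up, looking along -z (the intrinsics and any distortion apply to the point x, -y, -z); pixel columns grow to the right and rows downward; lengths in mm; the calibration is good to about 2 mm. A picture is of the moment at which its call begins: read the wrist's pose just before it.
- hand_in(): hands the job in; it is judged then, once.
Trained networks look in a picture, given as the dict that the camera call returned (one of the last four; its "shot" number tells which), for a name from the list of things; names that differ only in an ending like _2 or _b are one class to them, and where a whole thing is asked for, a point or a joint stands for the part that bears it (a point fixed in the world has none). Each returns a list of dicts, best first, with "p" (0 to 1); they miss things now and then, are a little off and sometimes report something else, mostly with a low value. They report only what shows in the picture. A call takes as long as a camera call. They do not tell look-alikes from the thing itself.
- nets.search_frame(thing, picture): "position" ([column, row] in pixels, amid what is visible of it).
- nets.outline_of(thing, picture): "pixels" (420x560 bool, what is visible of it) and "position" ([column, row] in pixels, amid what is visible of it).
- nets.mark_of(thing, picture): "position" ([column, row] in pixels: a listed point, or the origin of a listed thing).
The state is a dict: "t": time; "joints": joint angles; "joint_vel": joint speeds; "effort": joint torques, N m; "tcp_pos": TCP position; "tcp_rot": TCP orientation; "wrist_force": force on the tool from outside, world axes, zero at the start; "moment": the same for the moment, N m; "finger_gap": finger opening in mm; "grasp_force": force on a finger pad.
Only numpy, scipy, OpenCV 4.12 (cv2) and the standard library are available. Lean on these libraries where they do the work, as an engineer would, in place of code of your own. Each camera call takes 0.05 s, during which the arm holds its last target. There are 200 camera calls.

## Working session

There is one attempt and no reset: what is moved stays moved. The work goes in short steps, Python scripts to look and compute and a tool call to move; the robot and the scene stay as the last step left them, time stands still between calls to the robot, and variables do not carry over. Pictures are saved under pics/ and viewed, at most 10 in all, crops included, and the job is handed in when it is done.

Besides the shell and the picture viewer there is one more tool, called as a command line: name --argument value ..., lists and objects as JSON in quotes. play_rows: Moves the arm, as the interface text tells. Its arguments: {"type":"object","properties":{"commands":{"type":"array","items":{"type":"array"}},"squeeze":{"type":"number"}},"required":["commands"]}

```bash
mkdir -p pics; cat > h.py <<'E'
import numpy as np, cv2
from scipy.spatial.transform import Rotation as R
from cell import readout, imaging, hand_in, nets, env
def world(p,mask=None):
    d=p["depth"];K=p["intrinsics"];v,u=np.nonzero(d>0 if mask is None else (mask&(d>0)))
    z=d[v,u];c=np.c_[(u-K[0,2])/K[0,0]*z,-(v-K[1,2])/K[1,1]*z,-z,np.ones(len(z))]
    if "view" in p: T=np.linalg.inv(p["view"])
    else: T=tool()@p["T_tool_cam"]
    return (T@c.T).T[:,:3],u,v
def tool():
    s=readout.sense();T=np.eye(4);q=s["tcp_rot"];T[:3,:3]=R.from_quat(np.r_[q[1:],q[0]]).as_matrix();T[:3,3]=s["tcp_pos"];return T
def save(n,p): cv2.imwrite("pics/"+n+".png",p["frame"][:,:,::-1])
E
python3 - <<'E'
from h import *
a=[]
for n in("top","side"):
    p=imaging.read_camera(n);a.append(p["frame"]);print(n)
    for t in("spacer","stand","tape","clamp","block"):
        for o in nets.outline_of(t,p):
            if o["p"]<.2: continue
            w,u,v=world(p,o["pixels"]);r=cv2.minAreaRect(w[:,:2].astype(np.float32))
            print(t,round(o["p"],2),np.round(o["position"]),len(u),np.round(np.median(w,0)),"zmax",np.round(np.percentile(w[:,2],97)),np.round(r[0]),np.round(r[1]),round(r[2]), p["frame"][v,u].mean(0).round())
    print([(np.round(o["position"]),round(o["p"],2)) for o in nets.mark_of("stop",p)])
    save(n,p)
E
```

```text
top
spacer 0.86 [385. 230.] 584 [ 444. -345.   40.] zmax 46.0 [ 443. -352.] [ 53. 102.] 78 [180. 177. 171.]
spacer 0.85 [217. 201.] 235 [529. 123.  30.] zmax 36.0 [528. 123.] [73. 28.] 6 [189. 185. 179.]
spacer 0.6 [191. 168.] 362 [618. 199.  28.] zmax 35.0 [623. 204.] [84. 41.] 88 [ 70. 134.  65.]
stand 0.58 [294. 193.] 793 [551. -97.  14.] zmax 83.0 [548. -82.] [ 65. 136.] 26 [137. 135. 129.]
tape 0.77 [187. 261.] 436 [361. 208.  28.] zmax 34.0 [359. 204.] [73. 56.] 63 [100.  77.  58.]
clamp 0.88 [328. 247.] 335 [ 390. -187.   11.] zmax 18.0 [ 392. -200.] [103.  69.] 30 [74. 83. 95.]
[(array([279., 194.]), 0.83)]
side
spacer 0.91 [289. 155.] 687 [ 445. -332.   32.] zmax 43.0 [ 440. -304.] [110. 149.] 6 [178. 178. 172.]
spacer 0.84 [248. 274.] 813 [528. 135.  28.] zmax 32.0 [530. 111.] [79. 62.] 6 [196. 196. 190.]
spacer 0.69 [192. 306.] 798 [617. 213.  29.] zmax 32.0 [620. 182.] [ 31. 118.] 0 [ 49. 184.  77.]
stand 0.71 [246. 211.] 1093 [546. -60.  34.] zmax 82.0 [ 557. -105.] [ 89. 195.] 8 [149. 151. 142.]
tape 0.86 [331. 315.] 1207 [363. 221.  28.] zmax 30.0 [358. 199.] [91. 59.] 65 [122. 103.  80.]
clamp 0.64 [314. 192.] 503 [ 391. -184.   10.] zmax 14.0 [ 390. -206.] [114.  83.] 28 [108. 119. 126.]
block 0.76 [324. 245.] 1126 [378.  45.  30.] zmax 33.0 [377.  23.] [98. 61.] 88 [142. 112.  75.]
[(array([247., 206.]), 0.67), (array([246., 278.]), 0.25)]
```

```bash
python3 - <<'E'
import cv2,numpy as np
a=cv2.imread("pics/top.png")[130:300,150:430];b=cv2.imread("pics/side.png")[120:350,150:400]
a=cv2.resize(a,(560,340),interpolation=3);cv2.imwrite("pics/c1.png",a)
cv2.imwrite("pics/c2.png",cv2.resize(b,None,fx=2.5,fy=2.5,interpolation=3))
E
```

```text
(no output)
```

View pics/c1.png

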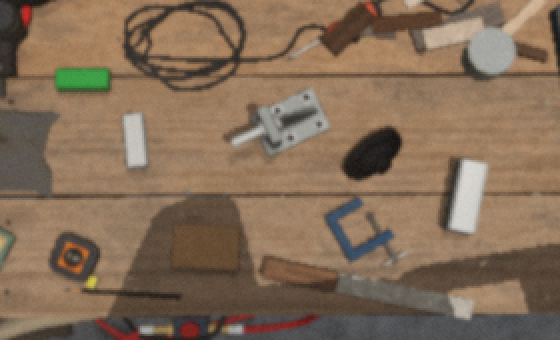

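View pics/c2.png

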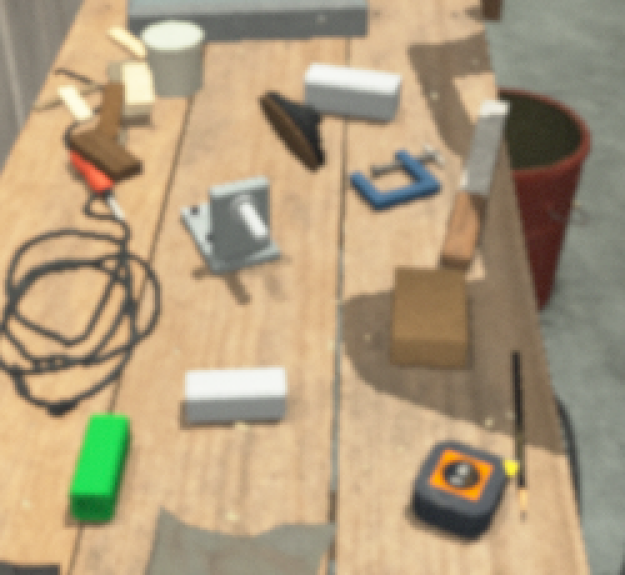

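The candidates in the top view are a small white bar (217,201), a large white bar (385,230) and a green one (191,168). By the description, the small non-green bar at (217,201) is the spacer. The stand is at about (290,193), its pin pointing left and slightly down, toward +y and -x.

```bash
python3 - <<'E'
from h import *
T=tool();print(T.round(3),imaging.read_camera("wrist")["T_tool_cam"].round(2))
G=T.copy();G[:3,3]=[510,110,200];D=np.linalg.inv(T)@G;print(D[:3,3])
p=imaging.read_camera("side");o=nets.mark_of("stop",p)
E
```

```text
[[ 9.62000e-01  2.73000e-01  0.00000e+00  1.70803e+02]
 [ 2.73000e-01 -9.62000e-01 -0.00000e+00 -6.01207e+02]
 [-0.00000e+00  0.00000e+00 -1.00000e+00  1.82019e+02]
 [ 0.00000e+00  0.00000e+00  0.00000e+00  1.00000e+00]] [[-0.0000e+00  9.6000e-01  2.8000e-01  8.0260e+01]
 [ 1.0000e+00  0.0000e+00  0.0000e+00 -1.7000e-01]
 [ 0.0000e+00  2.8000e-01 -9.6000e-01 -2.0242e+02]
 [ 0.0000e+00  0.0000e+00  0.0000e+00  1.0000e+00]]
[ 520.65980688 -591.42479787  -18.0007291 ]
```

play_rows --commands '[[1, [26, -29.5, -1], [0, 0, 0]], [1, [26, -29.5, -1], [0, 0, 0]], [1, [26, -29.5, -1], [0, 0, 0]], [1, [26, -29.5, -1], [0, 0, 0]], [1, [26, -29.5, -1], [0, 0, 0]], [1, [26, -29.5, -1], [0, 0, 0]], [1, [26, -29.5, -1], [0, 0, 0]], [1, [26, -29.5, -1], [0, 0, 0]], [1, [26, -29.5, -1], [0, 0, 0]], [1, [26, -29.5, -1], [0, 0, 0]]]'

```text
t: 1.68
tcp_pos: [340.7, -244.7, 192.3]
tcp_rot: [0.0, 0.99, 0.138, 0.0]
wrist_force: [0.0, -0.8, -1.0]
finger_gap: 92.1
grasp_force: 0.0
```

```bash
python3 - <<'E'
from h import *
T=tool();p=imaging.read_camera("wrist")
save("w1",p);print(T[:3,3])
for t in("stand","clamp","spacer"):
    for o in nets.outline_of(t,p):
        w,u,v=world(p,o["pixels"]);r=cv2.minAreaRect(w[:,:2].astype(np.float32));print(t,o["p"],o["position"],np.median(w,0).round(),r)
for o in nets.mark_of("stop",p): print(o)
E
```

```text
[ 340.72095641 -244.74145187  192.32834937]
spacer 0.9 [396.4, 119.4] [ 453. -342.   40.] ((454.9366149902344, -347.6715087890625), (40.30649948120117, 113.635986328125), 77.62561798095703)
spacer 0.2 [245.3, 137.5] [ 396. -189.   11.] ((393.74859619140625, -202.01605224609375), (112.74198913574219, 72.79295349121094), 36.70965576171875)
```

play_rows --commands '[[1, [26, -29.5, -1], [0, 0, 0]], [1, [26, -29.5, -1], [0, 0, 0]], [1, [26, -29.5, -1], [0, 0, 0]], [1, [26, -29.5, -1], [0, 0, 0]], [1, [26, -29.5, -1], [0, 0, 0]], [1, [26, -29.5, -1], [0, 0, 0]], [1, [26, -29.5, -1], [0, 0, 0]], [1, [26, -29.5, -1], [0, 0, 0]], [1, [26, -29.5, -1], [0, 0, 0]], [1, [26, -29.5, -1], [0, 0, 0]], [1, [0, 0, 0], [0, 0, 0]], [1, [0, 0, 0], [0, 0, 0]]]'

```text
t: 2.93
tcp_pos: [510.8, 108.4, 201.5]
tcp_rot: [0.0, 0.99, 0.138, -0.0]
wrist_force: [0.5, -0.4, 0.5]
finger_gap: 92.1
grasp_force: 0.0
```

```bash
python3 - <<'E'
from h import *
T=tool();p=imaging.read_camera("wrist")
save("w2",p);print(T.round(3),readout.sense()["joints"])
for t in("spacer","stand"):
    for o in nets.outline_of(t,p):
        w,u,v=world(p,o["pixels"])
        print(t,o["p"],o["position"],np.median(w,0).round())
        if t=="spacer":
            z=np.median(w[:,2]);m=abs(w[:,2]-z)<4;r=cv2.minAreaRect(w[m,:2].astype(np.float32));print(r)
for o in nets.mark_of("stop",p): print(o)
E
```

```text
[[ 9.62000e-01  2.74000e-01 -0.00000e+00  5.10811e+02]
 [ 2.74000e-01 -9.62000e-01 -0.00000e+00  1.08395e+02]
 [-1.00000e-03  0.00000e+00 -1.00000e+00  2.01494e+02]
 [ 0.00000e+00  0.00000e+00  0.00000e+00  1.00000e+00]] [ 2.04915595e-01  1.72230155e-01  1.83098845e+00 -5.22596141e-04
  1.13957237e+00  1.49954814e+00]
spacer 0.82 [273.8, 164.1] [534. 125.  30.]
((531.2553100585938, 124.48004150390625), (76.42172241210938, 29.980628967285156), 5.944209098815918)
spacer 0.68 [231.8, 71.2] [621. 200.  29.]
((621.8920288085938, 200.6213836669922), (75.95195770263672, 30.070091247558594), 89.92579650878906)
stand 0.95 [445.4, 193.0] [558. -70.  23.]
stand 0.18 [275.2, 164.4] [533. 124.  30.]
{'position': [429.6, 204.5], 'p': 0.67}
```

```bash
cd pics; python3 -c "
import cv2,numpy as np
a=np.hstack([cv2.imread('w1.png'),cv2.imread('w2.png')]);cv2.imwrite('w12.png',cv2.resize(a,(800,300),interpolation=3))"
```

```text
(no output)
```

View pics/w12.png

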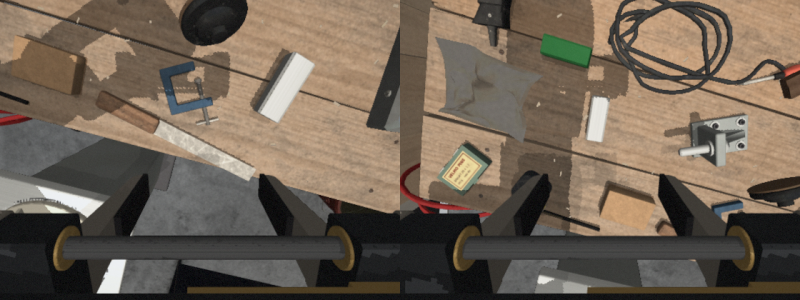

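The right-hand frame shows the spacer at about (598,118), the green bar at (566,50), and the stand at (715,140) with its pin pointing left. Next I'll fit the stand and the moves to the spacer.

```bash
cat > st.py <<'E'
from h import *
def stand(p):
    w,u,v=world(p)
    near=(abs(w[:,0]-545)<75)&(abs(w[:,1]+65)<80)
    P=w[near]; 
    top=P[(P[:,2]>78)&(P[:,2]<87)]; r=cv2.minAreaRect(top[:,:2].astype(np.float32)); print("upright top",r,len(top),np.median(top[:,2]))
    base=P[(P[:,2]>7)&(P[:,2]<13.5)]; print("base",cv2.minAreaRect(base[:,:2].astype(np.float32)))
    return P,r
def pin(P,c,ax):
    # ax: stand x dir; stop face: upright centre..; pin pts ahead
    e=np.array([-ax[1],ax[0]]);d=(P[:,:2]-c)@ax;l=(P[:,:2]-c)@e
    m=(d<-20)&(d>-75)&(abs(l)<14)&(P[:,2]>52)&(P[:,2]<76);Q=P[m]
    for a in range(-75,-15,6):
        k=(d[m]>=a)&(d[m]<a+6)
        if k.sum()>3: print(a,k.sum(),"lat mid",((l[m][k].min()+l[m][k].max())/2).round(1),"ztop",np.percentile(Q[k,2],90).round(1), "wid",np.ptp(l[m][k]).round(1))
    vx,vy,_,_=cv2.fitLine(Q[d[m]<-30,:2].astype(np.float32),1,0,.01,.01).ravel();print("pin az",np.degrees(np.arctan2(-abs(vy),vx*-np.sign(vy))),"tip",d[m].min())
E
python3 - <<'E'
from st import *
for n in("wrist","side"):
    p=imaging.read_camera(n);print(n);P,r=stand(p)
    b=cv2.boxPoints(r);e=max([b[1]-b[0],b[2]-b[1]],key=np.linalg.norm);e/=np.linalg.norm(e);ax=np.array([e[1],-e[0]]);ax*=-np.sign(ax[1]);print("ax az",np.degrees(np.arctan2(ax[1],ax[0])))
    pin(P,np.array(r[0]),ax)
T=tool();S=np.array([531.2,124.5]);a=np.radians(5.94)
G=np.eye(4);G[:3,:3]=np.c_[[np.cos(a),np.sin(a),0],[np.sin(a),-np.cos(a),0],[0,0,-1]];G[:3,3]=[*S,2.5]
print((np.linalg.inv(T)@G)[:3,3],R.from_matrix(T[:3,:3].T@G[:3,:3]).as_rotvec(degrees=True))
E
```

```text
wrist
upright top ((546.9058227539062, -65.52210235595703), (53.22502899169922, 16.22791862487793), 24.505094528198242) 684 80.53991646560232
base ((560.9915161132812, -96.50125122070312), (66.21598815917969, 99.97467041015625), 25.090728759765625)
ax az -65.49492
-63 15 lat mid -0.1 ztop 65.9 wid 7.6
-57 72 lat mid -0.8 ztop 68.7 wid 13.5
-51 64 lat mid -0.3 ztop 69.1 wid 12.7
-45 67 lat mid -0.5 ztop 69.0 wid 13.2
-39 63 lat mid -0.3 ztop 69.3 wid 12.9
-33 63 lat mid -0.3 ztop 68.7 wid 13.3
-27 68 lat mid -0.4 ztop 68.9 wid 13.1
-21 12 lat mid 0.3 ztop 69.5 wid 12.0
pin az -63.737923 tip -57.61087990820007
side
upright top ((544.3367309570312, -66.69867706298828), (49.525753021240234, 17.473066329956055), 29.25823211669922) 105 81.11837358307662
base ((557.63916015625, -97.0799560546875), (65.65379333496094, 102.68443298339844), 25.702411651611328)
ax az -60.741745
-57 27 lat mid 3.9 ztop 69.0 wid 11.8
-51 11 lat mid 4.5 ztop 69.4 wid 10.3
-45 13 lat mid 2.8 ztop 69.4 wid 12.3
-39 12 lat mid 2.9 ztop 71.1 wid 9.9
-33 11 lat mid 2.2 ztop 70.6 wid 12.6
-27 10 lat mid 0.7 ztop 69.3 wid 12.9
pin az -59.89206 tip -58.32659168204759
[ 25.56693077 -11.02209526 199.56221409] [8.41088355e-03 1.44105376e-03 9.79974589e+00]
```

play_rows --commands '[[1, [25.6, -11, 0], [0, 0, 0]], [1, [0, 0, 20], [0, 0, 5]], [1, [0, 0, 30], [0, 0, 4.8]], [1, [0, 0, 30], [0, 0, 0]], [1, [0, 0, 20], [0, 0, 0]]]'

```text
t: 3.65
tcp_pos: [530.3, 124.9, 99.9]
tcp_rot: [0.0, 0.999, 0.052, -0.001]
wrist_force: [0.4, -0.5, -0.0]
finger_gap: 91.7
grasp_force: 0.0
```

```bash
python3 - <<'E'
from h import *
T=tool();p=imaging.read_camera("wrist")
for o in nets.outline_of("spacer",p)[:2]:
    w,u,v=world(p,o["pixels"]);z=np.median(w[:,2]);m=abs(w[:,2]-z)<4;r=cv2.minAreaRect(w[m,:2].astype(np.float32));print(o["p"],z,r)
    print(np.linalg.inv(T)@np.r_[r[0],2.5,1])
print(T.round(3),np.degrees(np.arctan2(T[1,0],T[0,0])))
E
```

```text
0.94 28.26858130635236 ((621.1810913085938, 201.96612548828125), (30.022043228149414, 75.88826751708984), 0.016048546880483627)
[ 98.58280567 -67.21587875  97.2546815    1.        ]
0.74 28.665735479199896 ((530.912109375, 125.72903442382812), (76.57615661621094, 29.926183700561523), 6.060116767883301)
[ 0.88212006 -0.76942998 97.42388766  1.        ]
[[ 9.95000e-01  1.04000e-01 -2.00000e-03  5.30263e+02]
 [ 1.04000e-01 -9.95000e-01 -0.00000e+00  1.24912e+02]
 [-2.00000e-03  0.00000e+00 -1.00000e+00  9.99250e+01]
 [ 0.00000e+00  0.00000e+00  0.00000e+00  1.00000e+00]] 5.963231699814961
```

play_rows --commands '[[1, [0.8, -0.8, 35], [0, 0, 0]], [1, [0, 0, 35], [0, 0, 0]], [1, [0, 0, 18], [0, 0, 0]], [1, [0, 0, 9], [0, 0, 0]], [0.2, [0, 0, 0], [0, 0, 0]], [0.2, [0, 0, 0], [0, 0, 0]], [0.2, [0, 0, 0], [0, 0, 0]], [0.2, [0, 0, 0], [0, 0, 0]], [0.2, [0, 0, 0], [0, 0, 0]], [0.2, [0, 0, 0], [0, 0, 0]], [0.2, [0, 0, 0], [0, 0, 0]], [0.2, [0, 0, 0], [0, 0, 0]]]' --squeeze 40

```text
t: 4.75
tcp_pos: [532.2, 127.0, 5.3]
tcp_rot: [-0.0, 0.999, 0.053, 0.0]
wrist_force: [-0.3, -0.7, -0.4]
finger_gap: 40.7
grasp_force: 0.0
```

play_rows --commands '[[0.1, [-1, 0, 2], [0, 0, 0]], [0.1, [0, 0, 0], [0, 0, 0]], [0.1, [0, 0, 0], [0, 0, 0]], [0.1, [0, 0, 0], [0, 0, 0]]]'

```text
t: 5.08
tcp_pos: [531.0, 126.8, 2.9]
tcp_rot: [0.0, 0.999, 0.053, -0.0]
wrist_force: [-0.4, -0.3, 0.7]
finger_gap: 13.8
grasp_force: 0.0
```

```bash
python3 - <<'E'
from h import *
s=readout.sense();print(s["finger_gap"],s["grasp_force"])
p=imaging.read_camera("wrist");q=imaging.read_camera("side");cv2.imwrite("pics/g1.png",cv2.resize(np.hstack([p["frame"],q["frame"]])[:,:,::-1],(800,300)))
for n,k in(("w",p),("s",q)):
  for o in nets.outline_of("spacer",k)[:3]:
    w,u,v=world(k,o["pixels"]);print(n,o["p"],o["position"],np.median(w,0).round(1),cv2.minAreaRect(w[:,:2].astype(np.float32)))
E
```

```text
13.774189277100206 0.0
w 0.84 [284.5, 225.8] [548.5 127.5  29.7] ((532.8552856445312, 125.95653533935547), (77.15247344970703, 29.86914825439453), 6.277425289154053)
w 0.56 [164.4, 81.4] [623.6 200.6  29.8] ((624.9404296875, 210.92620849609375), (34.78589630126953, 93.8202133178711), 0.3919825553894043)
s 0.97 [291.4, 154.8] [ 442.8 -332.8   32.6] ((436.6837463378906, -377.64447021484375), (112.48271942138672, 102.38607788085938), 76.22570037841797)
s 0.77 [241.2, 276.6] [531.1 136.2  27.3] ((527.5314331054688, 149.65240478515625), (78.24735260009766, 126.78094482421875), 7.965143203735352)
s 0.65 [190.2, 306.1] [617.9 212.7  29.3] ((624.4821166992188, 186.35079956054688), (39.44725036621094, 108.0394058227539), 0.537412703037262)
```

View pics/g1.png

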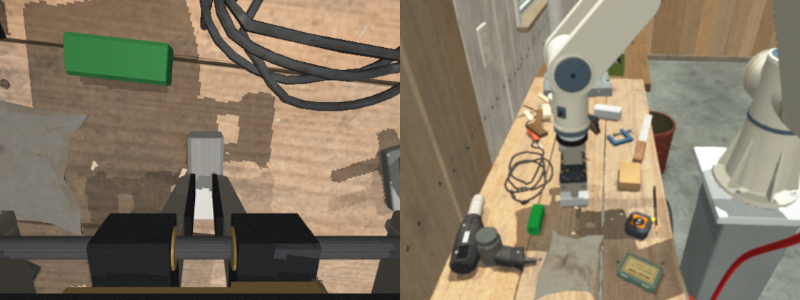

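play_rows --commands '[[0.1, [0, 0, 0], [0, 0, 0]], [0.1, [0, 0, 0], [0, 0, 0]]]'

```text
t: 5.45
tcp_pos: [531.1, 126.8, 3.0]
tcp_rot: [-0.0, 0.999, 0.053, -0.0]
wrist_force: [-0.2, -0.1, -0.4]
finger_gap: 9.2
grasp_force: 0.0
```

```bash
python3 - <<'E'
from h import *
p=imaging.read_camera("wrist");cv2.imwrite("pics/g2.png",cv2.resize(p["frame"][150:420,150:430,::-1],None,fx=2.2,fy=2.2,interpolation=3))
print(p["depth"][250:330:10,230:350:8].round())
s=readout.sense();print(s)
E
```

```text
[[221. 222. 221. 217. 176. 174. 190. 189. 175. 176. 175. 222. 222. 224.
  223.]
 [225. 224. 223. 162. 162. 161. 191. 191. 159. 162. 161. 162. 226. 224.
  225.]
 [226. 227. 150. 150. 150. 151. 194. 194. 149. 150. 150. 150. 227. 227.
  226.]
 [229. 228. 140. 141. 140. 140. 195. 195. 150. 140. 139. 140. 141. 229.
  228.]
 [231. 131. 131. 131. 131. 132. 199. 197. 150. 134. 131. 131. 131. 132.
  231.]
 [ 86.  87.  86.  87. 122. 125. 201. 200. 150. 124. 124.  87.  86.  87.
   86.]
 [ 82.  81.  81.  87. 118. 123. 236. 236. 151. 122. 117.  80.  82.  82.
   81.]
 [ 77.  77.  77.  81. 118. 124. 238. 238. 238. 125. 110.  80.  77.  79.
   78.]]
{'t': 5.5, 'joints': array([ 2.31569535e-01,  4.70093427e-01,  1.93493327e+00, -1.97035779e-05,
        7.36510672e-01,  1.69661868e+00]), 'joint_vel': array([-0.00046889, -0.00231214, -0.00035396, -0.00028717, -0.00022985,
        0.00180376]), 'effort': array([ 7.59805198e-05, -5.65684640e+01, -2.26214755e+01,  3.33492419e-03,
       -7.67916581e-02,  1.26017238e-05]), 'tcp_pos': array([531.1441904 , 126.77936987,   3.01322433]), 'tcp_rot': array([1.59912107e-06, 9.98602131e-01, 5.28562480e-02, 2.83778447e-05]), 'wrist_force': array([-0.59608414, -0.44078858, -0.3664303 ]), 'moment': array([ 0.01639218,  0.01086274, -0.02908377]), 'grasp_force': 0.0, 'finger_gap': 9.208963063676604}
```

View pics/g2.png

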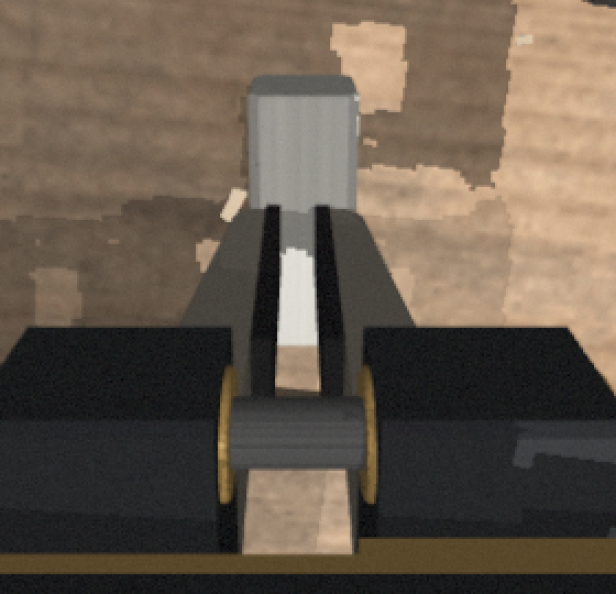

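The fingers have shut with no force on the pads and look as if they are above or inside the bar. I'll lift and check where the finger tips really are.

play_rows --commands '[[0.1, [0, 0, -30], [0, 0, 0]], [0.1, [0, 0, -30], [0, 0, 0]], [0.1, [0, 0, -10], [0, 0, 0]], [0.1, [0, 0, 0], [0, 0, 0]]]'

```text
t: 5.83
tcp_pos: [533.2, 127.3, 75.5]
tcp_rot: [-0.0, 0.999, 0.053, 0.002]
wrist_force: [-0.1, 0.1, -0.2]
finger_gap: 9.1
grasp_force: 0.0
```

```bash
python3 - <<'E'
from h import *
print(env.hold_point_z,[a for a in dir(env) if a[0]!="_"])
T=tool();p=imaging.read_camera("wrist");w,u,v=world(p)
t=(np.linalg.inv(T)@np.c_[w,np.ones(len(w))].T).T[:,:3]
m=(abs(t[:,0])<25)&(abs(t[:,1])<40)&(t[:,2]<30)&(t[:,2]>-60)
for a in range(-60,40,5):
    k=m&(t[:,2]>=a)&(t[:,2]<a+5)
    if k.sum(): print(a,k.sum(),t[k].min(0).round(),t[k].max(0).round(),v[k].min())
print(T[:3,3]);k=(abs(w[:,2]-30)<3)&(abs(w[:,0]-531)<50)&(abs(w[:,1]-125)<40)
print(cv2.minAreaRect(w[k,:2].astype(np.float32)))
cv2.imwrite("pics/g3.png",cv2.resize(p["frame"][150:420,150:430,::-1],None,fx=2.2,fy=2.2,interpolation=3))
E
```

```text
18.700000000000003 ['Unreachable', 'hold_point_z']
-60 231 [  9. -20. -60.] [ 10.  19. -55.] 261
-55 233 [-10. -19. -55.] [ 10.  18. -50.] 257
-50 228 [ -6. -18. -50.] [ 11.  18. -45.] 252
-45 163 [  8. -18. -45.] [ 10.  17. -40.] 250
-40 151 [  8. -18. -40.] [ 11.  17. -35.] 246
-35 97 [  8. -16. -35.] [ 10.  17. -30.] 244
-30 1 [  8. -10. -30.] [  8. -10. -30.] 245
[533.2372312  127.30537819  75.54592736]
((531.999267578125, 126.04712677001953), (75.52086639404297, 27.733501434326172), 5.536883354187012)
```

View pics/g3.png

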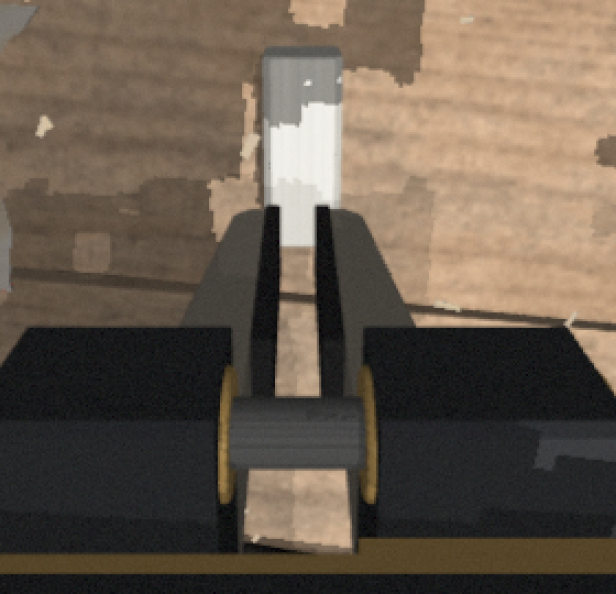

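The picture shows the bar untouched at about (300,150), and depth puts the finger tips about 30 mm behind the nominal TCP. So the fingers closed just above the bar, and I have to go about 30 mm lower, creeping down with force checks.

play_rows --commands '[[1, [-1.2, 1, 0], [0, 0, 0]], [1, [0, 0, 0], [0, 0, 0]], [1, [0, 0, 0], [0, 0, 0]], [1, [0, 0, 0], [0, 0, 0]], [1, [0, 0, 0], [0, 0, 0]], [1, [0, 0, 0], [0, 0, 0]], [1, [0, 0, 10], [0, 0, 0]], [1, [0, 0, 30], [0, 0, 0]], [1, [0, 0, 30], [0, 0, 0]], [1, [0, 0, 12], [0, 0, 0]], [1, [0, 0, 6], [0, 0, 0]], [1, [0, 0, 0], [0, 0, 0]]]'

```text
t: 6.88
tcp_pos: [529.0, 125.4, -16.3]
tcp_rot: [0.0, 0.999, 0.053, -0.001]
wrist_force: [0.3, -0.2, 0.6]
finger_gap: 87.0
grasp_force: 0.0
```

play_rows --commands '[[1, [0, 0, 5], [0, 0, 0]], [1, [0, 0, 3], [0, 0, 0]], [1, [0, 0, 2], [0, 0, 0]], [1, [0, 0, 0], [0, 0, 0]]]'

```text
t: 7.22
tcp_pos: [530.4, 125.7, -24.6]
tcp_rot: [-0.0, 0.999, 0.053, 0.0]
wrist_force: [0.0, -0.0, 0.1]
finger_gap: 92.0
grasp_force: 0.0
```

play_rows --commands '[[1, [0, 0, 2], [0, 0, 0]], [0.2, [0, 0, 0], [0, 0, 0]], [0.2, [0, 0, 0], [0, 0, 0]], [0.2, [0, 0, 0], [0, 0, 0]], [0.2, [0, 0, 0], [0, 0, 0]], [0.2, [0, 0, 0], [0, 0, 0]], [0.2, [0, 0, 0], [0, 0, 0]], [0.2, [0, 0, 0], [0, 0, 0]], [0.2, [0, 0, 0], [0, 0, 0]], [0.2, [0, 0, 0], [0, 0, 0]], [0.2, [0, 0, 0], [0, 0, 0]]]' --squeeze 50

```text
t: 8.13
tcp_pos: [530.0, 125.6, -27.0]
tcp_rot: [0.0, 0.999, 0.053, -0.0]
wrist_force: [-0.0, 0.2, 0.2]
finger_gap: 29.4
grasp_force: 50.0
```

play_rows --commands '[[0.2, [0, 0, -10], [0, 0, 0]], [0.2, [0, 0, -30], [0, 0, 0]], [0.2, [0, 0, -30], [0, 0, 7.1]], [0.2, [0, 0, -20], [0, 0, 7.1]], [0.2, [0, 0, -10], [0, 0, 7.1]], [0.2, [0, 0, 0], [0, 0, 7.1]], [0.2, [0, 0, 0], [0, 0, 7.1]], [0.2, [0, 0, 0], [0, 0, 7.1]], [0.2, [0, 0, 0], [0, 0, 7.1]], [0.2, [0, 0, 0], [0, 0, 7.1]], [0.2, [0, 0, 0], [0, 0, 7.1]], [0.2, [0, 0, 0], [0, 0, 7.1]]]'

```text
t: 9.13
tcp_pos: [529.8, 125.6, 73.6]
tcp_rot: [0.0, 0.842, -0.539, -0.0]
wrist_force: [0.9, 0.3, -2.4]
finger_gap: 29.6
grasp_force: 50.0
```

play_rows --commands '[[0.2, [0, 0, 0], [0, 0, 0]], [0.2, [0, 0, 0], [0, 0, 0]], [0.2, [0, 0, 0], [0, 0, 0]]]'

```text
t: 9.38
tcp_pos: [530.0, 125.7, 73.3]
tcp_rot: [-0.0, 0.845, -0.535, 0.0]
wrist_force: [-0.1, -0.7, -0.9]
finger_gap: 29.6
grasp_force: 50.0
```

```bash
python3 - <<'E'
from h import *
T=tool();p=imaging.read_camera("side");print(T.round(3),np.degrees(np.arctan2(T[1,0],T[0,0])),readout.sense()["joints"].round(2))
c=T@[1.5,0,-42,1];K=p["intrinsics"];q=p["view"]@c;u=int(K[0,2]-K[0,0]*q[0]/q[2]);v=int(K[1,2]+K[1,1]*q[1]/q[2]);print(c,u,v)
cv2.imwrite("pics/e1.png",cv2.resize(p["frame"][v-40:v+40,u-50:u+50,::-1],None,fx=6,fy=6,interpolation=3))
g=np.array([541.8,-55.2,62])-110*np.array([.421,-.907,0]);print(T[:3,:3].T@(g-c[:3]))
E
```

```text
[[ 4.27000e-01 -9.04000e-01  0.00000e+00  5.29996e+02]
 [-9.04000e-01 -4.27000e-01  0.00000e+00  1.25693e+02]
 [ 0.00000e+00 -0.00000e+00 -1.00000e+00  7.32780e+01]
 [ 0.00000e+00  0.00000e+00  0.00000e+00  1.00000e+00]] -64.69823005879547 [0.23 0.36 1.9  0.   0.88 2.93]
[530.63017366 124.33532062 115.27836379   1.        ] 242 237
[57.09321345 65.86804195 53.26995639]
```

View pics/e1.png

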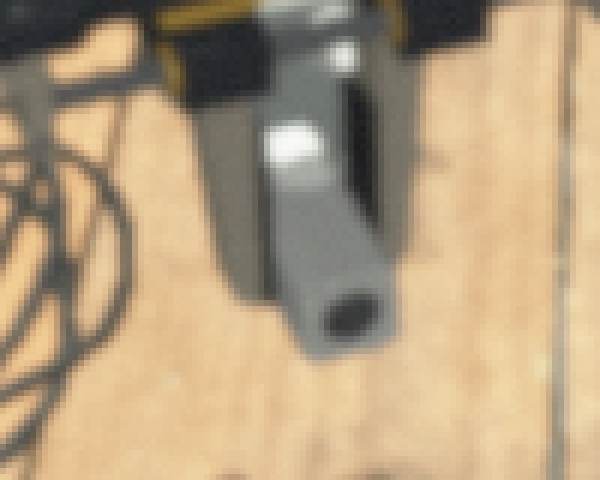

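The crop shows the bore at about (352,315) in the end facing the camera, which is the tool -x end. I'll turn the spacer by half so the bore faces the pin.

play_rows --commands '[[0.2, [0, 0, 0], [0, 0, -7.1]], [0.2, [0, 0, 0], [0, 0, -7.1]], [0.2, [0, 0, 0], [0, 0, -7.1]], [0.2, [0, 0, 0], [0, 0, -7.1]], [0.2, [0, 0, 0], [0, 0, -7.1]], [0.2, [0, 0, 0], [0, 0, -7.1]], [0.2, [0, 0, 0], [0, 0, -7.1]], [0.2, [0, 0, 0], [0, 0, -7.1]], [0.2, [0, 0, 0], [0, 0, -7.1]], [0.2, [0, 0, 0], [0, 0, -7.1]], [0.2, [0, 0, 0], [0, 0, -7.1]], [0.2, [0, 0, 0], [0, 0, -7.1]]]'

```text
t: 10.43
tcp_pos: [530.0, 125.6, 73.0]
tcp_rot: [0.0, 0.984, 0.18, -0.0]
wrist_force: [0.1, -0.1, -1.5]
finger_gap: 29.8
grasp_force: 50.0
```

play_rows --commands '[[0.2, [0, 0, 0], [0, 0, -7.1]], [0.2, [0, 0, 0], [0, 0, -7.1]], [0.2, [0, 0, 0], [0, 0, -7.1]], [0.2, [0, 0, 0], [0, 0, -7.1]], [0.2, [0, 0, 0], [0, 0, -7.1]], [0.2, [0, 0, 0], [0, 0, -7.1]], [0.2, [0, 0, 0], [0, 0, -7.1]], [0.2, [0, 0, 0], [0, 0, -7.1]], [0.2, [0, 0, 0], [0, 0, -7.1]], [0.2, [0, 0, 0], [0, 0, -7.1]], [0.2, [0, 0, 0], [0, 0, -7.1]], [0.2, [0, 0, 0], [0, 0, -7.1]]]'

```text
t: 11.43
tcp_pos: [530.0, 125.7, 73.0]
tcp_rot: [-0.0, 0.602, 0.798, -0.0]
wrist_force: [-0.5, 0.6, -1.0]
finger_gap: 29.5
grasp_force: 50.0
```

play_rows --commands '[[0.2, [0, 0, 0], [0, 0, -4.6]], [0.2, [0, 0, 0], [0, 0, -4.6]], [0.2, [0, 0, 0], [0, 0, 0]], [0.2, [0, 0, 0], [0, 0, 0]]]'

```text
t: 11.77
tcp_pos: [530.0, 125.7, 73.0]
tcp_rot: [-0.0, 0.54, 0.842, -0.0]
wrist_force: [0.1, 0.5, -1.8]
finger_gap: 29.9
grasp_force: 50.0
```

```bash
python3 - <<'E'
from h import *
T=tool();print(T.round(3),np.degrees(np.arctan2(T[1,0],T[0,0])),readout.sense()["joints"].round(2))
c=T@[1.5,0,-42,1]
g=np.array([541.8,-55.2,62])-110*np.array([.421,-.907,0]);print(T[:3,:3].T@(g-c[:3]))
E
```

```text
[[-4.16000e-01  9.09000e-01 -0.00000e+00  5.29978e+02]
 [ 9.09000e-01  4.16000e-01 -0.00000e+00  1.25653e+02]
 [ 0.00000e+00 -0.00000e+00 -1.00000e+00  7.30240e+01]
 [ 0.00000e+00  0.00000e+00  0.00000e+00  1.00000e+00]] 114.60566524091514 [ 0.23  0.36  1.9   0.    0.88 -0.2 ]
[-60.86098214 -65.11639616  53.02582604]
```

play_rows --commands '[[0.2, [-10, -10, 3], [0, 0, 0]], [0.2, [-20, -20, 14], [0, 0, 0]], [0.2, [-20, -20, 22], [0, 0, 0]], [0.2, [-10, -15, 14], [0, 0, 0]], [0.2, [0, 0, 0], [0, 0, 0]], [0.2, [0, 0, 0], [0, 0, 0]], [0.2, [0, 0, 0], [0, 0, 0]]]'

```text
t: 12.35
tcp_pos: [496.8, 44.0, 20.5]
tcp_rot: [0.0, 0.54, 0.841, 0.0]
wrist_force: [0.8, -0.4, -1.6]
finger_gap: 29.4
grasp_force: 50.0
```

```bash
python3 - <<'E'
from h import *
T=tool();print(T[:3,3],np.degrees(np.arctan2(T[1,0],T[0,0])))
p=imaging.read_camera("wrist");w,u,v=world(p)
t=(np.linalg.inv(T)@np.c_[w,np.ones(len(w))].T).T[:,:3]
print("bar top: tool x bins, y mid, z")
def bins(m,lo,hi,s):
    for a in range(lo,hi,s):
        k=m&(t[:,0]>=a)&(t[:,0]<a+s)
        if k.sum()>4: print(a,k.sum(),t[k,1].min().round(1),t[k,1].max().round(1),((t[k,1].min()+t[k,1].max())/2).round(2),np.median(t[k,2]).round(1),np.percentile(t[k,2],5).round(1))
bins((abs(t[:,2]+57)<4)&(abs(t[:,1])<22),-45,50,6)
print("pin");bins((abs(w[:,2]-65)<9)&(abs(t[:,1])<15),-125,-42,6)
print("upright");bins((abs(w[:,2]-81)<3)&(abs(t[:,1])<50),-160,-80,6)
cv2.imwrite("pics/a1.png",p["frame"][:,:,::-1])
E
```

```text
[496.81132676  44.01304869  20.48999786] 114.5834744585452
bar top: tool x bins, y mid, z
-33 334 -13.6 16.3 1.35 -56.9 -58.0
-27 520 -13.4 16.1 1.34 -56.8 -57.8
-21 526 -13.8 16.0 1.09 -56.9 -57.9
-15 544 -13.7 16.3 1.3 -56.9 -57.9
-9 588 -13.5 16.3 1.37 -57.0 -58.2
-3 593 -13.6 16.2 1.31 -57.0 -58.1
3 611 -13.5 16.2 1.33 -56.9 -57.9
9 801 -21.9 21.9 -0.01 -56.9 -59.5
15 621 -13.4 16.1 1.33 -56.9 -58.0
21 650 -13.7 15.9 1.09 -56.9 -58.0
27 679 -13.7 16.3 1.32 -56.9 -58.0
33 710 -13.5 16.2 1.31 -56.9 -58.0
39 265 -13.3 16.0 1.36 -56.2 -57.7
pin
-95 81 -6.7 6.2 -0.25 -46.5 -48.5
-89 159 -7.4 6.2 -0.6 -47.6 -48.9
-83 165 -7.3 6.2 -0.59 -47.5 -49.0
-77 169 -7.2 6.1 -0.55 -47.5 -48.8
-71 212 -7.1 6.1 -0.51 -47.2 -48.7
-65 31 -4.5 3.5 -0.48 -46.2 -47.5
upright
```

View pics/a1.png

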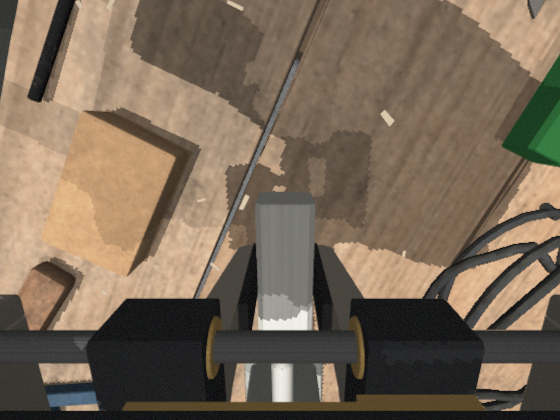

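The picture shows the bar centred at about column 285, with the pin behind the gripper at (283,385). Depth says the bar needs about -1.8 mm in tool y and +0.7 in z.

play_rows --commands '[[0.2, [0, -1.8, 0.7], [0, 0, 0]], [0.2, [-6, 0, 0], [0, 0, 0]], [0.2, [-6, 0, 0], [0, 0, 0]], [0.2, [-5, 0, 0], [0, 0, 0]], [0.2, [-4, 0, 0], [0, 0, 0]], [0.2, [0, 0, 0], [0, 0, 0]], [0.2, [0, 0, 0], [0, 0, 0]]]' --squeeze 25

```text
t: 12.98
tcp_pos: [503.2, 23.9, 19.3]
tcp_rot: [-0.0, 0.54, 0.842, 0.0]
wrist_force: [0.6, 0.8, -2.1]
finger_gap: 29.8
grasp_force: 25.0
```

```bash
cat > al.py <<'E'
from h import *
T=tool();print(T[:3,3])
p=imaging.read_camera("wrist");w,u,v=world(p)
t=(np.linalg.inv(T)@np.c_[w,np.ones(len(w))].T).T[:,:3]
b=(abs(t[:,2]+57)<4)&(abs(t[:,1]-1)<16.5)&(t[:,0]>-45)&(t[:,0]<45);print("bar x",np.percentile(t[b,0],[.1,99.9]).round(1))
for a,c in((-34,-20),(15,35)):
    k=b&(t[:,0]>a)&(t[:,0]<c);print((t[k,1].min()+t[k,1].max())/2,np.median(t[k,2]))
k0=(abs(w[:,2]-65)<9)&(abs(t[:,1])<15)&(t[:,0]>-125)&(t[:,0]<-41);print("pin x",np.percentile(t[k0,0],[.1,99.9]))
for a in range(-95,-41,6):
    k=k0&(t[:,0]>=a)&(t[:,0]<a+6)
    if k.sum()>20: m=(t[k,1].min()+t[k,1].max())/2;q=k&(abs(t[:,1]-m)<1.5);print(a,m.round(2),np.median(t[q,2]).round(2))
E
python3 al.py
```

```text
[503.23102474  23.8701522   19.25330042]
bar x [-31.6  40.6]
0.7537047827712797 -56.593317776948304
0.7601280808353863 -56.64474680921426
pin x [-93.71521155 -60.59065384]
-95 0.03 -48.8
-89 1.46 -49.24
-83 1.37 -49.47
-77 1.39 -49.32
-71 1.37 -49.35
-65 1.38 -49.3
```

play_rows --commands '[[0.2, [0, 0.3, -0.6], [0, 0, 0]], [0.2, [-3, 0, 0], [0, 0, 0]], [0.2, [-3, 0, 0], [0, 0, 0]], [0.2, [-3, 0, 0], [0, 0, 0]], [0.2, [-3, 0, 0], [0, 0, 0]], [0.2, [0, 0, 0], [0, 0, 0]]]'

```text
t: 13.53
tcp_pos: [508.7, 12.9, 19.9]
tcp_rot: [0.0, 0.54, 0.842, 0.0]
wrist_force: [0.7, -0.9, -1.6]
finger_gap: 30.0
grasp_force: 25.0
```

play_rows --commands '[[0.2, [-3, 0, 0], [0, 0, 0]], [0.2, [-3, 0, 0], [0, 0, 0]], [0.2, [-3, 0, 0], [0, 0, 0]], [0.2, [0, 0, 0], [0, 0, 0]]]'

```text
t: 13.87
tcp_pos: [512.5, 4.7, 19.9]
tcp_rot: [0.0, 0.54, 0.842, 0.0]
wrist_force: [0.3, -0.1, -2.6]
finger_gap: 29.7
grasp_force: 25.0
```

play_rows --commands '[[0.2, [-3, 0, 0], [0, 0, 0]], [0.2, [-4, 0, 0], [0, 0, 0]], [0.2, [-4, 0, 0], [0, 0, 0]], [0.2, [-4, 0, 0], [0, 0, 0]], [0.2, [-4, 0, 0], [0, 0, 0]], [0.2, [-3, 0, 0], [0, 0, 0]], [0.2, [-2, 0, 0], [0, 0, 0]], [0.2, [0, 0, 0], [0, 0, 0]]]'

```text
t: 14.53
tcp_pos: [522.4, -17.0, 19.9]
tcp_rot: [0.0, 0.54, 0.842, 0.0]
wrist_force: [0.2, 0.4, -2.4]
finger_gap: 29.8
grasp_force: 25.0
```

play_rows --commands '[[0.2, [-1.5, 0, 0], [0, 0, 0]], [0.2, [-1.5, 0, 0], [0, 0, 0]], [0.2, [0, 0, 0], [0, 0, 0]]]'

```text
t: 14.78
tcp_pos: [523.5, -19.4, 19.9]
tcp_rot: [0.0, 0.54, 0.842, 0.0]
wrist_force: [0.1, 0.3, -1.8]
finger_gap: 30.0
grasp_force: 25.0
```

play_rows --commands '[[0.2, [-1, 0, 0], [0, 0, 0]], [0.2, [-1, 0, 0], [0, 0, 0]], [0.2, [0, 0, 0], [0, 0, 0]]]'

```text
t: 15.03
tcp_pos: [524.3, -21.2, 19.9]
tcp_rot: [0.0, 0.54, 0.842, 0.0]
wrist_force: [0.2, 0.2, -2.4]
finger_gap: 29.9
grasp_force: 25.0
```

play_rows --commands '[[0.2, [-1, 0, 0], [0, 0, 0]], [0.2, [0, 0, 0], [0, 0, 0]]]'

```text
t: 15.2
tcp_pos: [524.7, -22.1, 19.9]
tcp_rot: [0.0, 0.54, 0.842, 0.0]
wrist_force: [-1.0, 0.4, -2.6]
finger_gap: 29.9
grasp_force: 25.0
```

play_rows --commands '[[0.2, [-1, 0, 0], [0, 0, 0]], [0.2, [0, 0, 0], [0, 0, 0]]]'

```text
t: 15.37
tcp_pos: [525.2, -23.0, 19.9]
tcp_rot: [0.0, 0.54, 0.842, 0.0]
wrist_force: [-0.0, 0.5, -1.0]
finger_gap: 30.1
grasp_force: 25.0
```

play_rows --commands '[[0.2, [-1, 0, 0], [0, 0, 0]], [0.2, [0, 0, 0], [0, 0, 0]]]'

```text
t: 15.53
tcp_pos: [525.6, -24.0, 19.9]
tcp_rot: [0.0, 0.54, 0.842, -0.0]
wrist_force: [0.3, 0.5, -1.8]
finger_gap: 30.0
grasp_force: 25.0
```

play_rows --commands '[[0.2, [-1, 0, 0], [0, 0, 0]], [0.2, [0, 0, 0], [0, 0, 0]]]'

```text
t: 15.7
tcp_pos: [525.6, -24.2, 19.9]
tcp_rot: [-0.001, 0.54, 0.842, 0.0]
wrist_force: [-1.1, 4.7, 0.0]
finger_gap: 30.1
grasp_force: 25.0
```

play_rows --commands '[[0.2, [-0.7, 0, 0], [0, 0, 0]], [0.2, [0, 0, 0], [0, 0, 0]], [0.2, [0, 0, 0], [0, 0, 0]], [0.2, [0, 0, 0], [0, 0, 0]], [0.2, [0, 0, 0], [0, 0, 0]]]'

```text
t: 16.12
tcp_pos: [525.6, -24.3, 19.9]
tcp_rot: [-0.001, 0.54, 0.842, 0.0]
wrist_force: [-1.9, 8.9, 0.9]
finger_gap: 29.8
grasp_force: 25.0
```

```bash
python3 - <<'E'
from h import *
T=tool();p=imaging.read_camera("wrist");w,u,v=world(p)
t=(np.linalg.inv(T)@np.c_[w,np.ones(len(w))].T).T[:,:3]
for n,z in(("bar",-56.7),("upright",-61.1+0)):
    k=(abs(t[:,2]-z)<2.5)&(abs(t[:,1]-1.3)<14)
    if n=="upright": k=(abs(w[:,2]-81)<3)&(abs(t[:,1])<27)&(t[:,0]<-30)
    if k.sum(): print(n,k.sum(),np.percentile(t[k,0],[.2,99.8]).round(1),np.median(w[k,2]))
c=T@[2,0,-41.6,1];print(c, (c[:2]-[541.8,-55.2])@np.array([.421,-.907]))
E
```

```text
bar 6692 [-31.1  40.4] 76.59283439271972
upright 548 [-55.3 -49.2] 80.58769366715657
[524.77401838 -22.49792561  61.50142435   1.        ] -36.828719736339416
```

The spacer is home: force rises and travel stops at the shoulder, with its middle about 37 mm from the stop. I'll withdraw it now.

play_rows --commands '[[0.2, [3, 0, 0], [0, 0, 0]], [0.2, [8, 0, 0], [0, 0, 0]], [0.2, [10, 0, 0], [0, 0, 0]], [0.2, [10, 0, 0], [0, 0, 0]], [0.2, [10, 0, 0], [0, 0, 0]], [0.2, [10, 0, 0], [0, 0, 0]], [0.2, [10, 0, 0], [0, 0, 0]], [0.2, [10, 0, 0], [0, 0, 0]], [0.2, [10, 0, 0], [0, 0, 0]], [0.2, [5, 0, 0], [0, 0, 0]], [0.2, [0, 0, 0], [0, 0, 0]]]'

```text
t: 17.08
tcp_pos: [489.7, 53.8, 19.9]
tcp_rot: [-0.0, 0.539, 0.842, -0.0]
wrist_force: [0.4, 0.4, -1.5]
finger_gap: 30.1
grasp_force: 25.0
```

play_rows --commands '[[0.2, [0, 0, -10], [0, 0, 0]], [0.2, [0, 0, -40], [0, 0, 0]], [0.2, [0, 0, -40], [0, 0, 0]], [0.2, [0, 0, -40], [0, 0, 0]], [0.2, [0, 0, -40], [0, 0, 0]], [0.2, [0, 0, -40], [0, 0, 0]], [0.2, [0, 0, -40], [0, 0, 0]], [0.2, [0, 0, -20], [0, 0, 0]], [0.2, [0, 0, 0], [0, 0, 0]], [0.2, [0, 0, 0], [0, 0, 0]]]' --squeeze 55

```text
t: 17.92
tcp_pos: [490.8, 52.4, 291.3]
tcp_rot: [0.001, 0.54, 0.842, 0.001]
wrist_force: [-0.6, 0.4, -3.4]
finger_gap: 29.7
grasp_force: 55.0
```

```bash
python3 - <<'E'
from h import *
s=readout.sense();T=tool();j=s["joints"];print(T[:3,3],np.degrees(np.arctan2(T[1,0],T[0,0])),j.round(2))
e=lambda a,t:R.from_euler(a,t)
M=lambda j:e('z',j[0])*e('y',j[1]+j[2])*e('z',j[3])*e('y',j[4])*e('z',j[5])
C=M(j).inv()*R.from_matrix(T[:3,:3]);print(C.as_rotvec(degrees=True).round(2))
W=R.from_rotvec([0,0,0])
for az in range(-180,180,20):   # final tool az rel world; tool x down
    a=np.radians(az);z=np.array([np.cos(a),np.sin(a),0]);x=np.array([0,0,-1.]);G=R.from_matrix(np.c_[x,np.cross(z,x),z])
    for f in(2.1,2.35):
        Q=e('y',-f)*e('z',-j[0])*G*C.inv();b=Q.as_euler('ZYZ')
        o=[]
        for s4,s5,s6 in((b[0],b[1],b[2]),(b[0]+np.pi,-b[1],b[2]+np.pi)):
            w=lambda q,lo:(q-lo)%(2*np.pi)+lo
            o.append([w(s4,-1.3),w(s5,-np.pi),w(s6,-np.pi)])
        print(az,f,[np.round(q,2).tolist() for q in o if 0<=q[1]<2.6 and q[0]<4.4 and abs(q[2])<2.95])
E
```

```text
[490.8396753   52.39155454 291.26150143] 114.62534186414449 [ 0.1   0.05  1.77 -0.    1.32 -0.33]
[-0. -0. 90.]
-180 2.1 []
-180 2.35 [[0.15, 2.36, 1.67]]
-160 2.1 [[-0.46, 2.56, 1.18]]
-160 2.35 [[-0.34, 2.33, 1.33]]
-140 2.1 [[-0.93, 2.37, 0.81]]
-140 2.35 [[-0.77, 2.2, 1.05]]
-120 2.1 [[-1.22, 2.1, 0.63]]
-120 2.35 [[-1.1, 2.0, 0.88]]
-100 2.1 []
-100 2.35 []
-80 2.1 []
-80 2.35 []
-60 2.1 []
-60 2.35 []
-40 2.1 [[4.26, 0.93, 0.68]]
-40 2.35 [[4.11, 1.05, 0.94]]
-20 2.1 [[3.91, 0.68, 0.93]]
-20 2.35 [[3.75, 0.88, 1.15]]
0 2.1 [[3.34, 0.54, 1.4]]
0 2.35 [[3.29, 0.78, 1.47]]
20 2.1 [[2.68, 0.58, 1.96]]
20 2.35 [[2.8, 0.81, 1.81]]
40 2.1 [[2.21, 0.77, 2.33]]
40 2.35 [[2.38, 0.94, 2.09]]
60 2.1 [[1.92, 1.04, 2.52]]
60 2.35 [[2.04, 1.14, 2.26]]
80 2.1 [[1.71, 1.33, 2.6]]
80 2.35 [[1.77, 1.37, 2.34]]
100 2.1 [[1.53, 1.63, 2.61]]
100 2.35 [[1.52, 1.62, 2.36]]
120 2.1 [[1.35, 1.93, 2.57]]
120 2.35 [[1.27, 1.87, 2.32]]
140 2.1 [[1.12, 2.21, 2.46]]
140 2.35 [[0.97, 2.09, 2.2]]
160 2.1 [[0.77, 2.46, 2.21]]
160 2.35 [[0.61, 2.27, 1.99]]
```

play_rows --commands '[[0.2, [0, 0, 0], [0, 0, 7.1]], [0.2, [0, 0, 0], [0, 0, 7.1]], [0.2, [0, 0, 0], [0, 0, 7.1]], [0.2, [0, 0, 0], [0, 0, 7.1]], [0.2, [0, 0, 0], [0, 0, 7.1]], [0.2, [0, 0, 0], [0, 0, 7.1]], [0.2, [0, 0, 0], [0, 0, 7.1]], [0.2, [0, 0, 0], [0, 0, 7.1]], [0.2, [0, 0, 0], [0, 0, 7.1]], [0.2, [0, 0, 0], [0, 0, 7.1]], [0.2, [0, 0, 0], [0, 0, 7.1]], [0.2, [0, 0, 0], [0, 0, 7.1]]]'

```text
t: 18.92
tcp_pos: [489.0, 52.3, 287.7]
tcp_rot: [-0.0, 0.968, 0.251, -0.002]
wrist_force: [1.0, 0.5, -1.9]
finger_gap: 29.4
grasp_force: 55.0
```

play_rows --commands '[[0.2, [0, 0, 0], [0, 0, 7.1]], [0.2, [0, 0, 0], [0, 0, 7.1]], [0.2, [0, 0, 0], [0, 0, 7.1]], [0.2, [0, 0, 0], [0, 0, 7.1]], [0.2, [0, 0, 0], [0, 0, 7.1]], [0.2, [0, 0, 0], [0, 0, 7.1]], [0.2, [0, 0, 0], [0, 0, 7.1]], [0.2, [0, 0, 0], [0, 0, 7.1]], [0.2, [0, 0, 0], [0, 0, 7.1]], [0.2, [0, 0, 0], [0, 0, 7.1]], [0.2, [0, 0, 0], [0, 0, 7.1]], [0.2, [0, 0, 0], [0, 0, 7.1]]]'

```text
t: 19.92
tcp_pos: [489.0, 52.3, 287.6]
tcp_rot: [0.001, 0.882, -0.47, -0.002]
wrist_force: [-0.3, 0.2, -2.2]
finger_gap: 29.7
grasp_force: 55.0
```

play_rows --commands '[[0.2, [0, 0, 0], [0, 0, 4]], [0.2, [0, 0, 0], [0, -4, 0]], [0.2, [0, 0, 0], [0, -5, 0]], [0.2, [0, 0, 0], [0, -5, 0]], [0.2, [0, 0, 0], [0, -5, 0]], [0.2, [0, 0, 0], [0, -5, 0]], [0.2, [0, 0, 0], [0, 0, 0]]]'

```text
t: 20.5
tcp_pos: [489.7, 50.9, 286.4]
tcp_rot: [-0.103, 0.847, -0.489, -0.184]
wrist_force: [-0.6, 0.6, -2.5]
finger_gap: 29.5
grasp_force: 55.0
```

```bash
python3 - <<'E'
from h import *
print(tool().round(2),readout.sense()["joints"].round(2))
E
```

```text
[[ 4.5000e-01 -8.7000e-01 -2.1000e-01  4.8967e+02]
 [-7.9000e-01 -5.0000e-01  3.6000e-01  5.0890e+01]
 [-4.1000e-01  0.0000e+00 -9.1000e-01  2.8639e+02]
 [ 0.0000e+00  0.0000e+00  0.0000e+00  1.0000e+00]] [-0.16  0.22  1.65  0.32  1.55  2.41]
```

play_rows --commands '[[0.2, [0, 0, 0], [0, -6, 0]], [0.2, [0, 0, 0], [0, -6, 0]], [0.2, [0, 0, 0], [0, -6, 0]], [0.2, [0, 0, 0], [0, -6, 0]], [0.2, [0, 0, 0], [0, -6, 0]], [0.2, [0, 0, 0], [0, -6, 0]], [0.2, [0, 0, 0], [0, -6, 0]], [0.2, [0, 0, 0], [0, -6, 0]], [0.2, [0, 0, 0], [0, -6, 0]], [0.2, [0, 0, 0], [0, -6, 0]], [0.2, [0, 0, 0], [0, -6, 0]], [0.2, [0, 0, 0], [0, 0, 0]]]'

```text
t: 21.5
tcp_pos: [488.6, 53.8, 285.1]
tcp_rot: [0.351, -0.608, 0.353, 0.618]
wrist_force: [-0.8, 0.4, -1.9]
finger_gap: 29.3
grasp_force: 55.0
```

```bash
python3 - <<'E'
from h import *
T=tool();print(T.round(3),readout.sense()["joints"].round(2))
p=imaging.read_camera("side");c=T@[2,0,-42,1];K=p["intrinsics"];q=p["view"]@c;u=int(K[0,2]-K[0,0]*q[0]/q[2]);v=int(K[1,2]+K[1,1]*q[1]/q[2]);print(c,u,v)
cv2.imwrite("pics/f1.png",cv2.resize(p["frame"][max(v-60,0):v+60,max(u-80,0):u+80,::-1],None,fx=5,fy=5,interpolation=3))
E
```

```text
[[-1.40000e-02 -8.64000e-01 -5.04000e-01  4.88627e+02]
 [ 4.00000e-03 -5.04000e-01  8.64000e-01  5.38000e+01]
 [-1.00000e+00  1.00000e-02  1.00000e-02  2.85084e+02]
 [ 0.00000e+00  0.00000e+00  0.00000e+00  1.00000e+00]] [-0.4   0.85  1.49  0.83  2.19  2.14]
[509.7672009   17.53529003 282.65183975   1.        ] 256 126
```

View pics/f1.png

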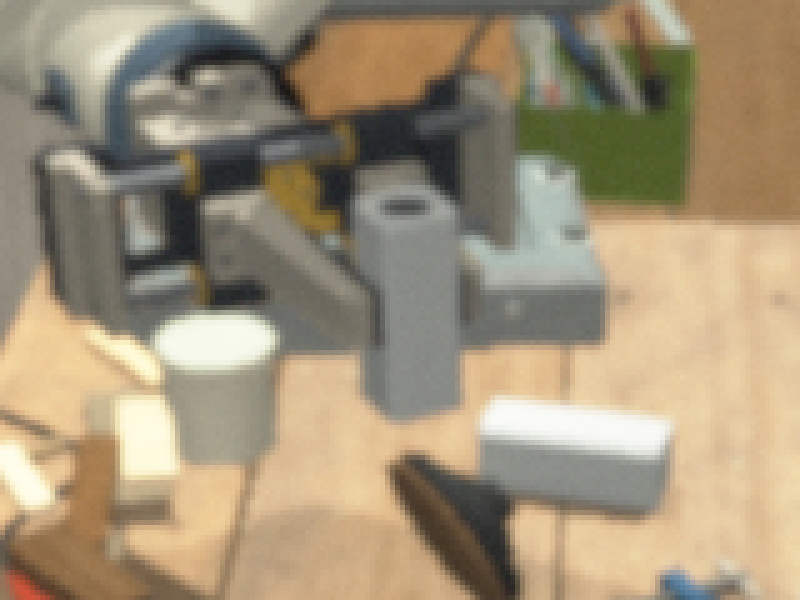

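The picture shows the spacer held upright, with the bore open on top at about (405,207). I'll let it settle, then hand in.

play_rows --commands '[[0.2, [0, 0, 0], [0, 0, 0]], [0.2, [0, 0, 0], [0, 0, 0]], [0.2, [0, 0, 0], [0, 0, 0]], [0.2, [0, 0, 0], [0, 0, 0]], [0.2, [0, 0, 0], [0, 0, 0]], [0.2, [0, 0, 0], [0, 0, 0]]]'

```text
t: 22.05
tcp_pos: [490.4, 52.8, 290.5]
tcp_rot: [-0.352, 0.614, -0.352, -0.612]
wrist_force: [0.9, 0.0, -2.0]
finger_gap: 29.4
grasp_force: 55.0
```

```bash
python3 -c "
from cell import hand_in,readout
s=readout.sense();print(s['joint_vel'].round(3),s['grasp_force']);print(hand_in())"
```

```text
[-0.001  0.011  0.003  0.     0.002 -0.001] 54.99949498102069
the job is handed in; nothing more can be done
None
```

The job is handed in, with no verdict returned: a side-camera look picked the bored end, so I only offered that one; it went on the pin until contact stopped it at the shoulder (middle about 37 mm from the stop by my fit), and the spacer is now held still about 280 mm up, bore facing up.

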